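Set a spring-return leg to its length marker and squeeze its cam lever shut

ROBOT

A 6-joint arm with a two-finger parallel gripper is mounted at the origin on the work surface. World frame = base frame: x ahead of the robot, y to its left, z up, the work surface at z = 0. Lengths are in m, angles in degrees, forces in N, time in s.
With the tool pointing down it reaches from about 0.25 to 0.725 m from the base axis. Payload 9.7 kg.
Tool frame: the origin (TCP) lies on the centre line of the jaws, within the pads' length; the fingertips stand 17 mm ahead of it and the grasp point (between the pads) lies 2 mm behind it (bot.nose_length is the distance from the TCP to the fingertips, in m); x points along the fingers, y is the direction in which the jaws open and shut, and the axes are right-handed (so a half turn about x gives the same grasp; the last joint's range is limited). The gripper opens to 85 mm and grips with 20 to 120 N. Pads are 22 mm wide; open, the fingers measure 114 mm over their backs; the gripper's body (76 mm by 85 mm) begins 54 mm behind the grasp point. The pads swing forward as they close: fully open they stand 13 mm farther back than shut.
Start: joints at [-69.156, 4.979, 10.078, 95.1, 0, 90], TCP at [0.196, -0.514, 0.248] pointing down, gripper open.
Joint ranges: [-179.16, 179.16], [-48.56, 103.87], [-65.8, 70.77], [-126.05, 130.52], [-82.76, 87.17], [-180, 180]. Speed limits (degrees/s): [127.2, 127.2, 147.25, 180, 180, 180].

INTERFACE

Orientations are given as [roll, pitch, yaw] about the fixed x, y, z axes, in that order (R = Rz(yaw) Ry(pitch) Rx(roll)).
In Python, from workcell import bot, viewer, ticket gives the robot as it stands.
- The arm moves only by the tool jog_arm, never from a script. Its argument "deltas" is a list of rows, each an object of numbers: "fingers": the opening, from 0 (shut) to 1 (fully open); "x", "y", "z": the shift along the world's x, y, z in mm; "twist": the turn about the world's z in degrees. A call has 1 to 10 rows; each row is the pose to reach, as a shift and turn from the pose measured when the call began; what a row does not reach only later rows make up. A row lasts 1/10 s, in which the tool goes at most 50 mm and 8.59 degrees, less where a joint would pass 70% of its speed; a pose out of reach is approached as far as the arm can. A call with a gripper value outside its range is refused whole. The fingers move at their own pace and stop on an object; "grip_force" is the grip in N (left out, the last holds). Time passes only in rows, so rows that repeat a pose let the fingers close. It gives the time, the measured TCP pose, the force and the opening at its end, in the units of the state.
- bot.get_obs(): the state, without advancing time (a new reading comes with each control period).
- viewer.camera(name): name is "side" or "top" or "wrist"; returns a dict with "image" (420x560x3 uint8, red, green, blue), "fovy" (degrees; the focal length in pixels is half the picture's height over the tangent of half this angle, whatever the lens; pixels are square), "cx", "cy" (the principal point, pixels), "world_to_cam" (4x4, takes a point from world to camera coordinates); the wrist camera has in their place "tool_from_camera" (4x4, takes a point from camera to tool coordinates, whose origin is the TCP and whose axes are the tool frame's). Camera axes: x right, y down, z forward; pixel columns grow to the right and rows downward; lengths in m; the calibration is good to about 2 mm. A picture is of the moment at which its call begins: read the wrist's pose just before it. There is no depth.
- ticket.job_done(): hands the job in, once; it reports no verdict.
The state is a dict: "time": time; "q": joint angles; "qd": joint speeds; "joint_efforts": joint torques, N m; "ee_pos": TCP position; "tcp_rot": TCP orientation; "wrist_force": force on the tool from outside, world axes, zero at the start; "torque": the same for the moment, N m; "opening": finger opening in m.
Only numpy, scipy, OpenCV 4.12 (cv2) and the standard library are available. Lean on these libraries where they do the work, as an engineer would, in place of code of your own. Each camera call takes 0.05 s, during which the arm holds its last target.

TASK

On the plywood jig, draw the telescopic leg out by its black crossbar until the crossbar is level with the tall marker (not the low one) on the rule, and hold it there against its spring. Only then, without letting the leg slip back, squeeze the steel cam lever fully shut against the side of the leg. Finish while still holding: the fingers keep the leg and the closed lever pinched together at the marker when the program ends; leave everything else where it is.

Things in the scene. Friction and masses are not known exactly. Their poses are not given: they have to be found in the camera images.
- stand: Fixed jig: plywood plate 330 x 220 x 12 mm with a dark steel post (34 x 70 mm, top 92 mm above the table) at one end. Origin at table height below the leg's centre line; the plate reaches 110 mm behind it and 220 mm ahead. x is level, the way the leg draws out, away from the post; y points from the leg to the cam lever's side; z up.
- bar_mid (a point): Centre of the black crossbar on the leg's outer end: upright plate 120 mm wide (60 to each side, along stand y), 12 mm thick along stand x, 36 to 70 mm above the table (centre 53 mm); moves with the leg. Open fingers lowered astride leg and lever, just behind the crossbar, can draw it out by its inner face, then close on lever and leg without leaving it.
- lever_tip (a point): Free end of the cam lever, half-way up, in the middle of its thickness.
- tall_top (a point): Middle of the top edge of the tall marker, a dark steel upright tab (5 mm thick along stand x, 20 mm wide, top 51 mm above the table) on the rule 78 mm to the -y side of the leg's centre line. Axes as the stand's. The length is right when the middle of the crossbar's thickness is level with the tab's middle along stand x, 28 to 75 mm of travel.
- low_marker: The other marker on the same rule, a low clip (top 24 mm above the table), not to be used. Origin at its underside.
- leg (a joint): How far the leg is drawn out, m: 0 fully in (as found), 0.085 at most. A spring always pulls it back in, 4 N when in and 6 N when far out; it flies back if let go, and shutting the cam lever does not lock it.
- lever (a joint): Opening angle of the cam lever, rad: 0 shut (parallel to the leg); found 0.26 to 0.38 open, its free end then standing out to +y, at most 43 mm from the leg's centre line. Stiff: it stays where left; about 2 to 4 N at its free end moves it.
- leg_mid (a point): On the sliding leg's centre line, 65 mm above the table, half-way between its black collar and its crossbar (39 mm free on each side), 45 mm behind the crossbar's middle; axes as the stand's. The leg is an aluminium sleeve 18 mm wide, 30 mm tall. The collar is 22 mm long, 36 mm tall and reaches 12 mm to the -y and 18 mm to the +y side of the centre line.
- lever_pin (a point): On the cam lever's upright hinge pin, 39 mm behind leg_mid along stand x, 13.5 mm to +y of the leg's centre line, 65 mm up. Lever: steel bar 6 mm thick, 52 to 78 mm above the table, carried by the leg; its x runs along the bar towards the crossbar; it ends 69 mm along. Shut, its outer face is 16.5 mm from the leg's centre line; leg and lever pinched are 25.5 mm wide.

How it is judged:
By the outcome, as a careful person would: the job done as asked, in the order asked, and still so for the second after the job is handed in, while the arm keeps its last pose, push and grip.
It also fails if it takes over 32 s, if anything falls off the work surface, if the arm or the gripper's body presses on something with over 40 N, if the wrist force passes 120 N, or if a joint passes its speed limit or range.

## Working session

There is one attempt and no reset: what is moved stays moved. The work goes in short steps, Python scripts to look and compute and a tool call to move; the robot and the scene stay as the last step left them, time stands still between calls to the robot, and variables do not carry over. Pictures are saved under pics/ and viewed, and the job is handed in when it is done.

Besides the shell and the picture viewer there is one more tool, called after ">>>" as a command line: name --argument value ..., lists and objects as JSON in quotes. jog_arm: Moves the arm, as the interface text tells. Its arguments: {"type":"object","properties":{"deltas":{"type":"array"},"grip_force":{"type":"number"}},"required":["deltas"]}

```bash
mkdir -p pics; ls; python3 - <<'E'
from workcell import bot, viewer
import cv2,json,numpy as np
o=bot.get_obs(); print({k:np.round(v,4).tolist() for k,v in o.items()}, bot.nose_length)
for n in ["side","top","wrist"]:
    c=viewer.camera(n); cv2.imwrite(f"pics/{n}0.png",c["image"][:,:,::-1])
    print(n,{k:np.round(v,4).tolist() for k,v in c.items() if k!="image"})
    np.savez(f"{n}0.npz",**c)
E
```

```text
pics
{'time': 0.0, 'q': [-69.1559, 5.0126, 10.0333, 95.0978, 0.0015, 90.0036], 'qd': [-0.0495, -0.1657, -0.0511, -0.0312, 0.0053, 0.0408], 'joint_efforts': [0.0007, -52.0386, 46.4807, 0.0163, 0.0002, -0.0], 'ee_pos': [0.1956, -0.5138, 0.2476], 'tcp_rot': [-91.1352, 89.9229, 109.7053], 'wrist_force': [0.1004, -0.2081, -0.4812], 'torque': [0.0448, 0.0044, -0.0181], 'opening': 0.0854} 0.017
side {'fovy': 47.0163, 'cx': 277.256, 'cy': 212.654, 'world_to_cam': [[-0.7375, -0.6753, 0.0131, 0.4211], [-0.3544, 0.3703, -0.8586, 0.2647], [0.575, -0.6379, -0.5124, 0.3445], [0.0, 0.0, 0.0, 1.0]]}
top {'fovy': 44.5937, 'cx': 284.0217, 'cy': 202.5551, 'world_to_cam': [[-0.0284, -0.9987, 0.043, 0.0035], [-0.9886, 0.0217, -0.1493, 0.6082], [0.1482, -0.0468, -0.9879, 0.6731], [0.0, 0.0, 0.0, 1.0]]}
wrist {'fovy': 67.8862, 'cx': 273.2765, 'cy': 210.3372, 'tool_from_camera': [[0.0001, -0.3152, 0.949, -0.1256], [1.0, 0.0001, -0.0, 0.0005], [-0.0001, 0.949, 0.3152, -0.0821], [0.0, 0.0, 0.0, 1.0]]}
```

View pics/side0.png

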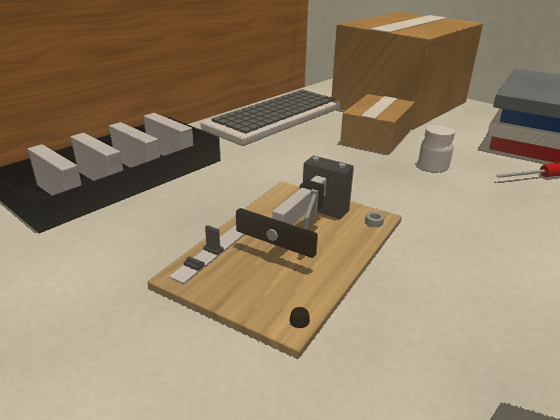

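View pics/top0.png

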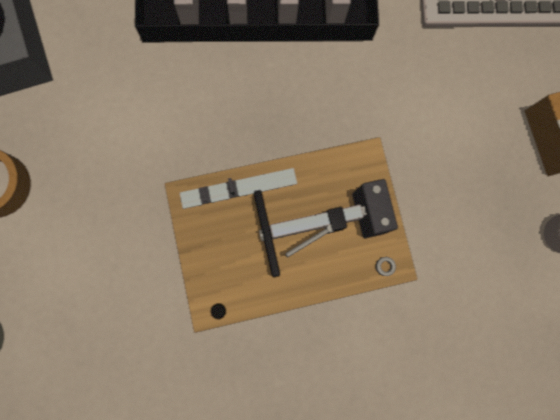

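View pics/wrist0.png

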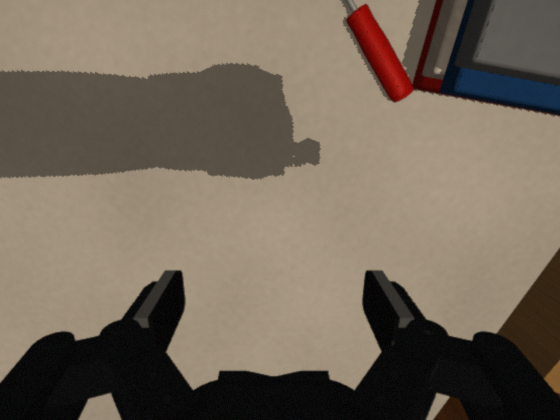

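```bash
python3 - <<'E'
import cv2
t=cv2.imread("pics/top0.png")[130:340,155:425]; cv2.imwrite("pics/topc.png",cv2.resize(t,None,fx=2.85,fy=2.85,interpolation=cv2.INTER_CUBIC))
t=cv2.imread("pics/side0.png")[140:360,145:410]; cv2.imwrite("pics/sidec.png",cv2.resize(t,None,fx=2.7,fy=2.7,interpolation=cv2.INTER_CUBIC))
E
```

```text
(no output)
```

View pics/topc.png

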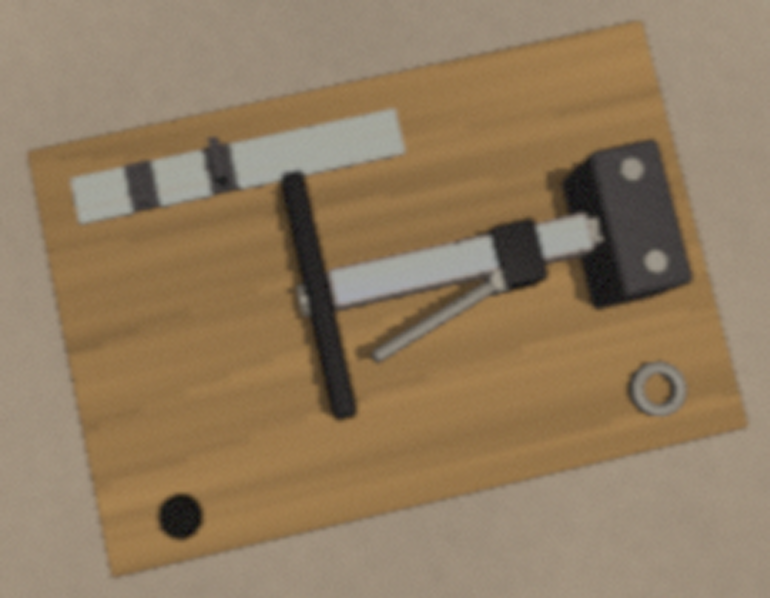

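View pics/sidec.png

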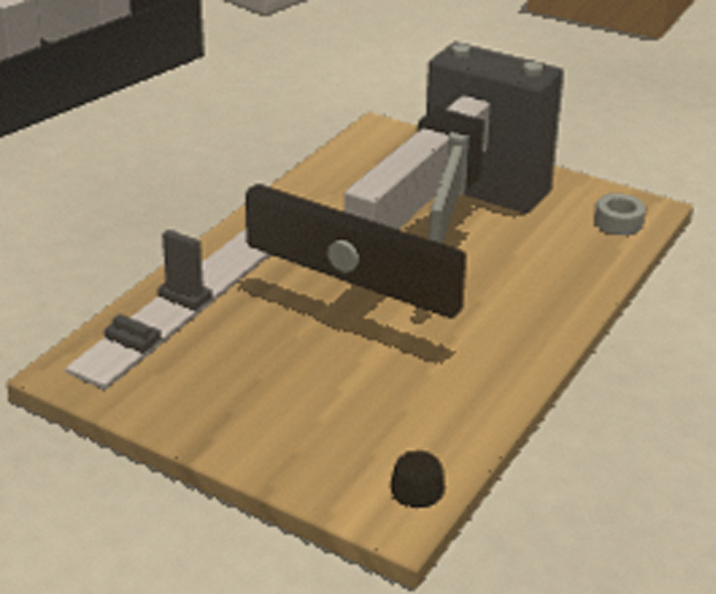

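```bash
cat > h.py <<'E'
import numpy as np, cv2
def cam(c):
    f=210/np.tan(np.radians(float(c["fovy"]))/2); K=np.array([[f,0,float(c["cx"])],[0,f,float(c["cy"])],[0,0,1]])
    return K,np.array(c["world_to_cam"])
def ray(c,uv,z):
    K,T=cam(c); R=T[:3,:3]; t=T[:3,3]; C=-R.T@t
    uv=np.atleast_2d(np.asarray(uv,float)); d=np.c_[uv,np.ones(len(uv))]@np.linalg.inv(K).T@R
    return C+d*((z-C[2])/d[:,2])[:,None]
def proj(c,P):
    K,T=cam(c); p=(np.atleast_2d(P)@T[:3,:3].T+T[:3,3])@K.T; return p[:,:2]/p[:,2:]
E
python3 - <<'E'
from h import *
c=np.load("top0.npz"); K,T=cam(c); print("C",-T[:3,:3].T@T[:3,3])
s=np.load("side0.npz"); K,T2=cam(s); print("Cs",-T2[:3,:3].T@T2[:3,3])
im=c["image"]; hsv=cv2.cvtColor(im,cv2.COLOR_RGB2HSV)
print(im[300,300],im[260,200],im[330,100],im[190,250],im[232,268],im[225,300],im[245,305])
m=((hsv[:,:,1]>90)&(hsv[:,:,2]>70)).astype(np.uint8); m[:130]=0;m[340:]=0;m[:,:155]=0;m[:,425:]=0
m=cv2.morphologyEx(m,cv2.MORPH_OPEN,np.ones((3,3)))
cs,_=cv2.findContours(m,0,2); k=max(cs,key=cv2.contourArea)
P=ray(c,k[:,0],0.012)[:,:2]; h=cv2.convexHull((P*1000).astype(np.float32)); r=cv2.minAreaRect(h); print(r); print(cv2.boxPoints(r))
off=lambda a:np.array([155,130])+np.array(a)/2.85
for n,a,z in [("corners",[(28,152),(640,22),(747,428),(112,576)],.012),("barends_top",[(292,176),(345,413)],.07),("tallmid",[(218,165)],.051),("low",[(142,185)],.024),("levtip",[(376,354)],.078),("levpin",[(497,278)],.078),("colmid",[(518,252)],.083)]:
    print(n,np.round(ray(c,off(a),z)*1000,1).tolist())
E
```

```text
C [0.50159594 0.02174931 0.75560787]
Cs [0.20623521 0.40611492 0.39827434]
[154 120  76] [151 118  75] [157 141 124] [163 164 158] [39 35 37] [164 165 163] [130 123 110]
((571.28955078125, -21.218048095703125), (219.3518829345703, 328.9715576171875), 11.317609786987305)
[[ 431.46643  118.54558]
 [ 496.02625 -204.02895]
 [ 711.1127  -160.98167]
 [ 646.55286  161.59285]]
corners [[645.4, 160.3, 12.0], [709.0, -160.8, 12.0], [494.9, -203.7, 12.0], [431.8, 118.0, 12.0]]
barends_top [[620.0, 24.9, 70.0], [507.7, 2.6, 70.0]]
tallmid [[629.5, 61.0, 51.0]]
low [[625.0, 100.9, 24.0]]
levtip [[534.2, -12.2, 78.0]]
levpin [[568.2, -70.0, 78.0]]
colmid [[579.6, -79.6, 83.0]]
```

```bash
python3 - <<'E'
from h import *
from workcell import bot
from scipy.spatial.transform import Rotation as Ro
o=bot.get_obs(); R=Ro.from_euler('xyz',o["tcp_rot"],degrees=True).as_matrix(); print(R.round(3))
print("tool y az",np.degrees(np.arctan2(R[1,1],R[0,1])))
c=np.load("top0.npz")
t=c["image"][175:215,190:275,::-1]; cv2.imwrite("pics/tab.png",cv2.resize(t,None,fx=9,fy=9,interpolation=cv2.INTER_NEAREST))
s=np.load("side0.npz")
t=s["image"][210:290,170:250,::-1]; cv2.imwrite("pics/tabs.png",cv2.resize(t,None,fx=7,fy=7,interpolation=cv2.INTER_NEAREST))
E
```

```text
[[-0.     0.356 -0.935]
 [ 0.001 -0.935 -0.356]
 [-1.    -0.001  0.   ]]
tool y az -69.1541407296818
```

View pics/tab.png

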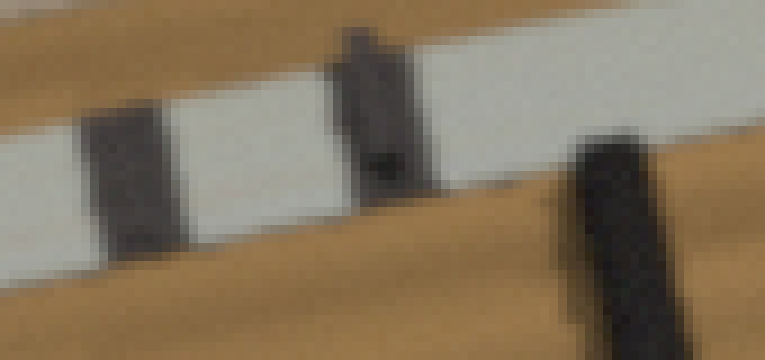

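View pics/tabs.png

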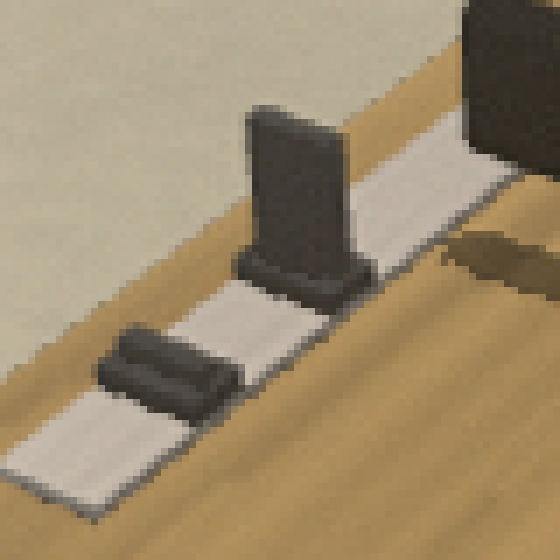

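```bash
cat >> h.py <<'E'
A=np.radians(101.27); X=np.array([np.cos(A),np.sin(A)]); Y=np.array([-X[1],X[0]]); O=np.array([.5821,-.0752])
def st(P): d=np.atleast_2d(P)[:,:2]-O; return np.c_[d@X,d@Y]*1000
E
python3 - <<'E'
from h import *
c=np.load("top0.npz"); s=np.load("side0.npz")
print("tab top",st(ray(c,[230.6,184.5],.051)),"side",st(ray(s,[212.6,226.6],.051)))
def off(a): return np.array([155,130])+np.array(a)/2.85-.5
g=c["image"].max(2); m=(g<75).astype(np.uint8); m[:185]=0; m[282:]=0; m[:,:245]=0; m[:,285:]=0
n,l,sta,cen=cv2.connectedComponentsWithStats(m); i=1+np.argmax(sta[1:,4]); ys,xs=np.nonzero(l==i)
P=st(ray(c,np.c_[xs,ys],.07)); r=cv2.minAreaRect(P.astype(np.float32)); print(r,P.mean(0))
# side: bar top edge corners from crop (2.7)
f=lambda a:np.array([145,140])+np.array(a)/2.7-.5
print("bar side top outer edge",st(ray(s,f([(252,190),(460,254)]),.07)))
print("lever tip",st(ray(c,off([(376,354)]),.078)),"pin",st(ray(c,off([(497,276)]),.078)))
print("leg ends",st(ray(c,off([(332,288),(494,252)]),.08)))
d=st([[.1956,-.5138]]); print(d)
E
```

```text
tab top [[124.5041268  -78.10858678]] side [[122.78063138 -77.11509265]]
((91.996337890625, 0.16370010375976562), (13.761853218078613, 117.38228607177734), 0.6302637457847595) [92.09234736  0.35804353]
bar side top outer edge [[ 94.8331864  -55.07538559]
 [ 90.97403727  58.7408121 ]]
lever tip [[71.61241793 33.83945921]] pin [[ 8.11443839 10.90815524]]
leg ends [[84.83459447 -0.35728235]
 [ 7.13002522 -0.22394684]]
[[-354.60780291  464.7639359 ]]
```

>>> jog_arm --deltas '[{"x":20,"y":28,"z":0,"twist":5,"fingers":1},{"x":45,"y":62,"z":0,"twist":10,"fingers":1},{"x":70,"y":97,"z":0,"twist":15,"fingers":1},{"x":95,"y":131,"z":0,"twist":20,"fingers":1},{"x":120,"y":166,"z":0,"twist":25,"fingers":1},{"x":145,"y":200,"z":0,"twist":31,"fingers":1},{"x":170,"y":235,"z":0,"twist":37,"fingers":1},{"x":195,"y":270,"z":0,"twist":42,"fingers":1},{"x":220,"y":304,"z":0,"twist":47,"fingers":1},{"x":240,"y":331,"z":0,"twist":52,"fingers":1}]'

```text
time: 1.15
ee_pos: [0.4365, -0.1809, 0.2476]
tcp_rot: [-98.9, 89.9, 154.2]
wrist_force: [-0.0, -0.2, -0.0]
opening: 0.0855
```

>>> jog_arm --deltas '[{"x":20,"y":28,"z":0,"twist":5,"fingers":1},{"x":42,"y":58,"z":0,"twist":10,"fingers":1},{"x":64,"y":88,"z":0,"twist":15,"fingers":1},{"x":86,"y":118,"z":0,"twist":20,"fingers":1},{"x":108,"y":149,"z":0,"twist":25,"fingers":1},{"x":126,"y":173.5,"z":0,"twist":28.1,"fingers":1},{"x":126,"y":173.5,"z":-30,"twist":28.1,"fingers":1},{"x":126,"y":173.5,"z":-60,"twist":28.1,"fingers":1},{"x":126,"y":173.5,"z":-80,"twist":28.1,"fingers":1},{"x":126,"y":173.5,"z":-80,"twist":28.1,"fingers":1}]'

```text
time: 2.15
ee_pos: [0.5611, -0.0072, 0.1643]
tcp_rot: [-101.4, 89.6, 179.8]
wrist_force: [-0.6, 0.9, -0.3]
opening: 0.0855
```

```bash
cat >> h.py <<'E'
from scipy.spatial.transform import Rotation as Ro
def snap(tag,names=("wrist",)):
    from workcell import bot,viewer
    out={}
    for n in names:
        o=bot.get_obs(); c=dict(viewer.camera(n))
        if n=="wrist":
            W=np.eye(4); W[:3,:3]=Ro.from_euler('xyz',o["tcp_rot"],degrees=True).as_matrix(); W[:3,3]=o["ee_pos"]
            c["world_to_cam"]=np.linalg.inv(W@np.array(c["tool_from_camera"]))
        cv2.imwrite(f"pics/{n}{tag}.png",c["image"][:,:,::-1]); np.savez(f"{n}{tag}.npz",**c); out[n]=c
    o=bot.get_obs(); R=Ro.from_euler('xyz',o["tcp_rot"],degrees=True).as_matrix()
    print("t",o["time"],"tcp",np.round(o["ee_pos"],4),"stand",st(o["ee_pos"]).round(1),"yaz",round(np.degrees(np.arctan2(R[1,1],R[0,1])),2),"F",np.round(o["wrist_force"],1),"op",round(o["opening"],4))
    return out
E
python3 -c "
from h import *
snap('1',('wrist','side'))"
```

```text
t 2.25 tcp [ 0.5624 -0.0074  0.1681] stand [[70.3  6.1]] yaz 11.2 F [ 0.1 -0.2  0.4] op 0.0851
```

View pics/wrist1.png

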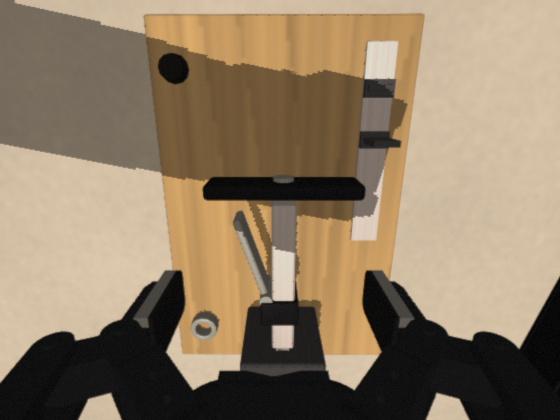

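View pics/side1.png

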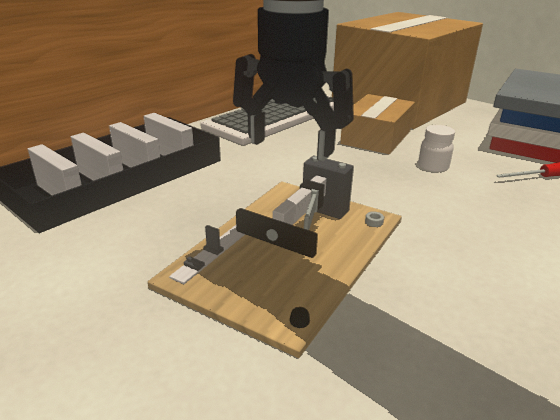

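```bash
python3 - <<'E'
import cv2,numpy as np
t=cv2.imread("pics/wrist1.png")[120:215,195:415].astype(float)
t=(255*(t/255)**.5).astype(np.uint8)
cv2.imwrite("pics/w1c.png",cv2.resize(t,None,fx=3.6,fy=3.6,interpolation=cv2.INTER_CUBIC))
E
```

```text
(no output)
```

View pics/w1c.png

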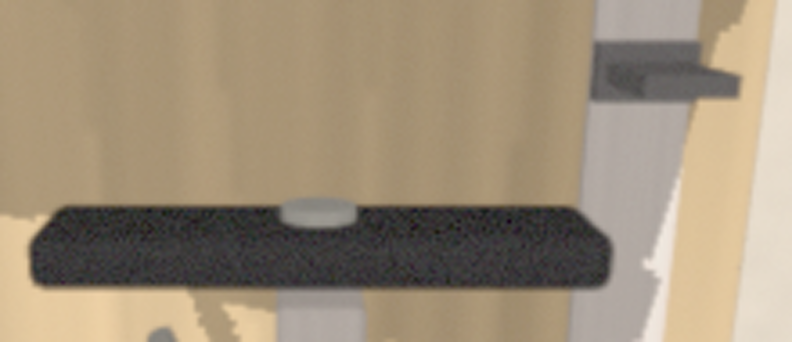

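```bash
python3 - <<'E'
from h import *
c=np.load("wrist1.npz"); f=lambda a:np.array([195,120])+np.array(a,float)/3.6-.5
print("bar top inner/outer",st(ray(c,f([(320,287),(320,241)]),.07)).round(1).tolist(), "ends",st(ray(c,f([(30,287),(610,287)]),.07)).round(1).tolist())
print("tab",st(ray(c,f([(692,98),(692,78),(692,88),(645,88),(740,88)]),.051)).round(1).tolist())
print("lever tip",st(ray(c,[240,217],.078)))
E
```

```text
bar top inner/outer [[87.2, -0.6], [96.8, -0.5]] ends [[87.1, 58.6], [87.2, -59.6]]
tab [[122.9, -78.7], [127.0, -78.2], [125.0, -78.5], [125.0, -68.7], [125.0, -88.5]]
lever tip [[76.14240957 30.82423652]]
```

>>> jog_arm --deltas '[{"x":0,"y":0,"z":-20,"twist":0.1,"fingers":1},{"x":0,"y":0,"z":-45,"twist":0.1,"fingers":1},{"x":0,"y":0,"z":-65,"twist":0.1,"fingers":1},{"x":0,"y":0,"z":-80,"twist":0.1,"fingers":1},{"x":0,"y":0,"z":-90,"twist":0.1,"fingers":1},{"x":0,"y":0,"z":-98,"twist":0.1,"fingers":1},{"x":0,"y":0,"z":-104,"twist":0.1,"fingers":1},{"x":0,"y":0,"z":-110,"twist":0.1,"fingers":1},{"x":0,"y":0,"z":-112,"twist":0.1,"fingers":1},{"x":0,"y":0,"z":-112,"twist":0.1,"fingers":1}]'

```text
time: 3.25
ee_pos: [0.5624, -0.0074, 0.056]
tcp_rot: [-99.1, 89.9, -177.8]
wrist_force: [0.0, -0.7, 0.4]
opening: 0.0857
```

```bash
python3 -c "
from h import *
snap('2',('wrist','side'))
t=cv2.imread('pics/side2.png')[140:360,145:410]; cv2.imwrite('pics/side2c.png',cv2.resize(t,None,fx=2.7,fy=2.7,interpolation=cv2.INTER_CUBIC))"
```

```text
t 3.35 tcp [ 0.5626 -0.0074  0.0564] stand [[70.3  5.9]] yaz 11.3 F [0.4 0.4 1. ] op 0.0853
```

View pics/wrist2.png

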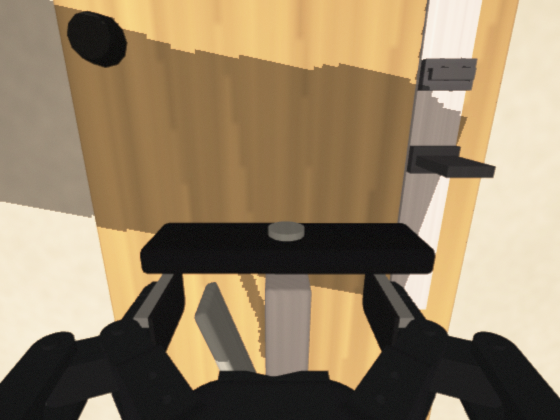

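View pics/side2c.png

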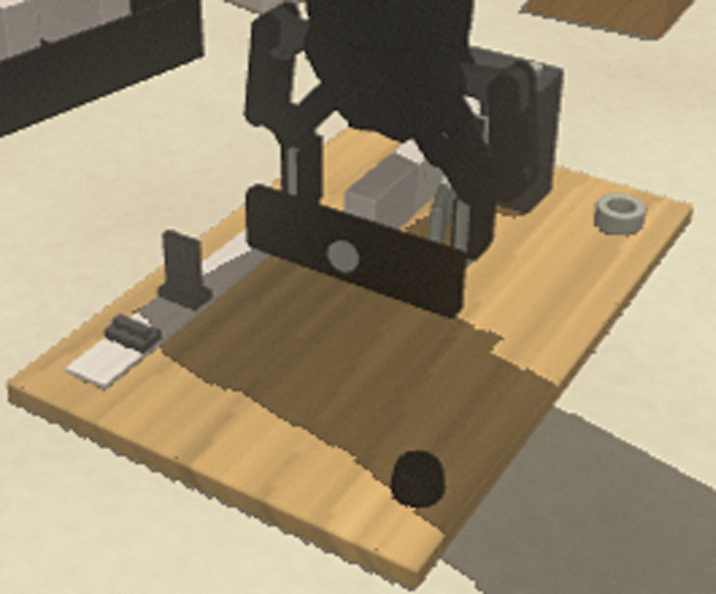

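>>> jog_arm --deltas '[{"x":-0.6,"y":3,"z":0,"fingers":1},{"x":-1,"y":5,"z":0,"fingers":1},{"x":-1.4,"y":7,"z":0,"fingers":1},{"x":-2,"y":10,"z":0,"fingers":1},{"x":-2.6,"y":13,"z":0,"fingers":1},{"x":-3.2,"y":16,"z":0,"fingers":1},{"x":-3.8,"y":19,"z":0,"fingers":1},{"x":-4.4,"y":22,"z":0,"fingers":1},{"x":-5,"y":25,"z":0,"fingers":1},{"x":-5,"y":25,"z":0,"fingers":1}]'

```text
validation failed for argument at $.de...
```

```bash
cat > m.py <<'E'
import sys
from h import *
tag=sys.argv[1]; snap(tag,('wrist','side'))
t=cv2.imread(f'pics/wrist{tag}.png')[150:290,270:510].astype(float); t=(255*(t/255)**.5).astype(np.uint8)
cv2.imwrite(f'pics/w{tag}c.png',cv2.resize(t,None,fx=3.3,fy=3.3,interpolation=cv2.INTER_CUBIC))
t=cv2.imread(f'pics/side{tag}.png')[170:310,160:350].astype(float); t=(255*(t/255)**.6).astype(np.uint8)
cv2.imwrite(f'pics/s{tag}c.png',cv2.resize(t,None,fx=4,fy=4,interpolation=cv2.INTER_CUBIC))
E
python3 m.py 3
```

```text
t 3.45 tcp [ 0.5626 -0.0074  0.0565] stand [[70.3  5.8]] yaz 11.3 F [ 0.1 -0.1  0.2] op 0.0854
```

View pics/w3c.png

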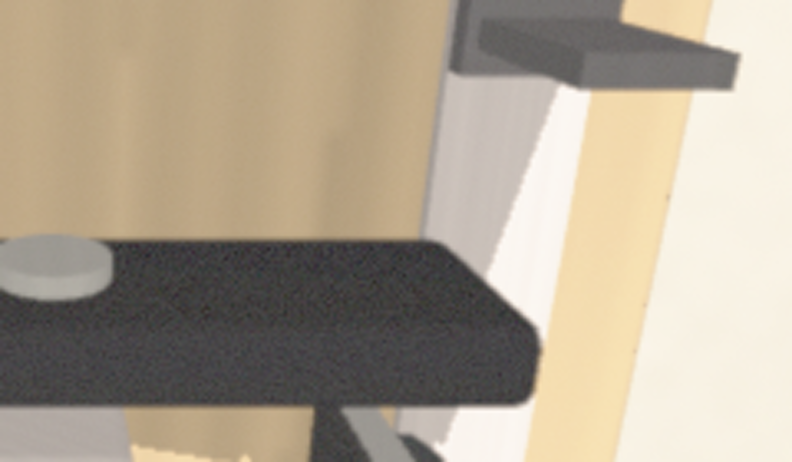

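View pics/s3c.png

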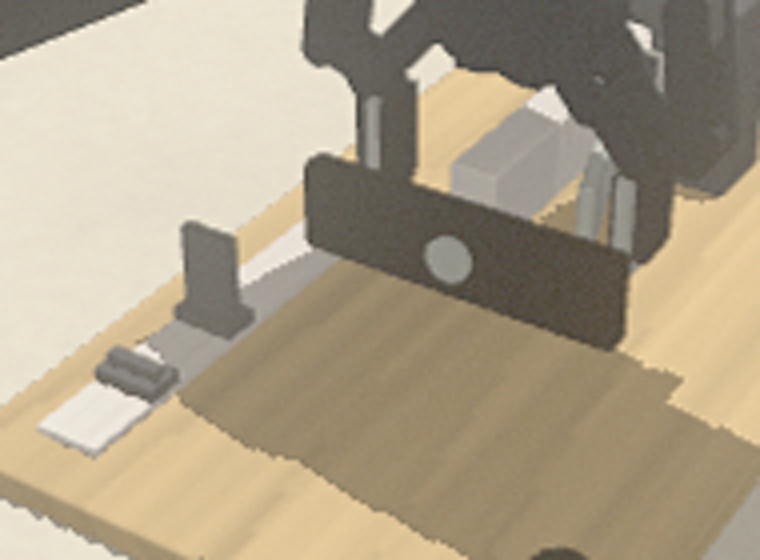

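```bash
python3 - <<'E'
from h import *
c=np.load("wrist3.npz"); f=lambda a:np.array([270,150])+np.array(a,float)/3.3-.5
print("bar in/out",st(ray(c,f([(50,405),(50,322),(450,405),(450,322)]),.07)).round(1).tolist())
print("tab in/out",st(ray(c,f([(660,90),(660,54),(735,90),(582,90)]),.051)).round(1).tolist())
E
```

```text
bar in/out [[87.5, 0.3], [98.7, 0.4], [87.5, -48.8], [98.7, -47.3]]
tab in/out [[122.8, -78.9], [127.5, -78.0], [122.8, -88.7], [122.8, -68.8]]
```

>>> jog_arm --deltas '[{"x":-0.6,"y":3,"z":0,"twist":0,"fingers":1},{"x":-1,"y":5,"z":0,"twist":0,"fingers":1},{"x":-1.4,"y":7,"z":0,"twist":0,"fingers":1},{"x":-2,"y":10,"z":0,"twist":0,"fingers":1},{"x":-2.6,"y":13,"z":0,"twist":0,"fingers":1},{"x":-3.2,"y":16,"z":0,"twist":0,"fingers":1},{"x":-3.8,"y":19,"z":0,"twist":0,"fingers":1},{"x":-4.4,"y":22,"z":0,"twist":0,"fingers":1},{"x":-5,"y":25,"z":0,"twist":0,"fingers":1},{"x":-5,"y":25,"z":0,"twist":0,"fingers":1}]'

```text
time: 4.45
ee_pos: [0.5578, 0.0179, 0.0567]
tcp_rot: [-71.4, 90.0, -150.1]
wrist_force: [1.6, -4.0, 2.2]
opening: 0.0854
```

```bash
python3 m.py 4
```

```text
t 4.55 tcp [0.5578 0.0177 0.0567] stand [[95.8  5.7]] yaz 11.3 F [ 0.7 -3.8  3.4] op 0.0854
```

View pics/w4c.png

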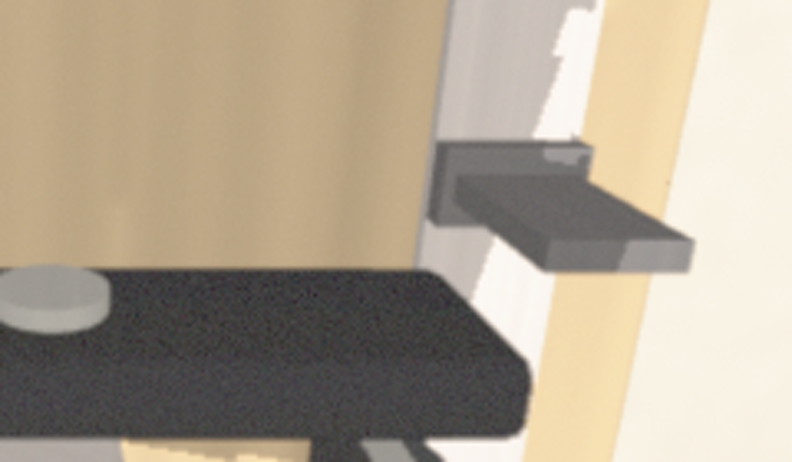

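View pics/s4c.png

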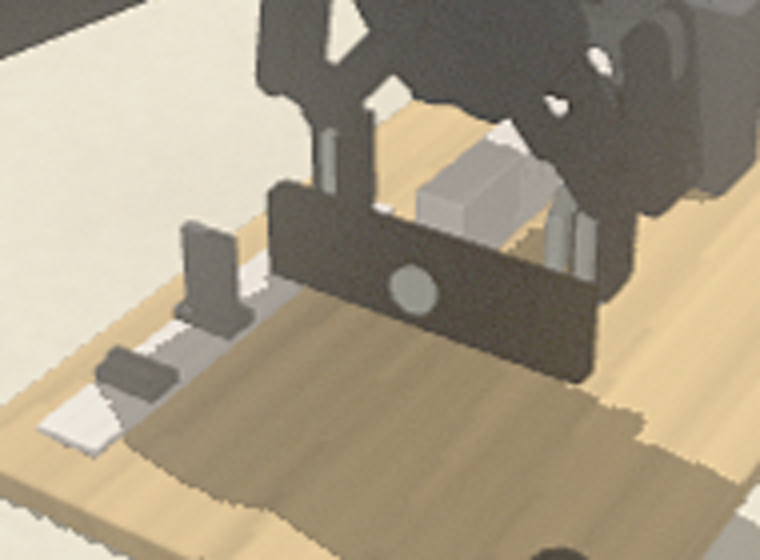

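```bash
python3 - <<'E'
from h import *
c=np.load("wrist4.npz"); f=lambda a:np.array([270,150])+np.array(a,float)/3.3-.5
print("bar in/out",st(ray(c,f([(50,437),(50,358),(450,437),(450,358)]),.07)).round(1).tolist())
print("tab in/out",st(ray(c,f([(630,272),(630,239)]),.051)).round(1).tolist())
E
```

```text
bar in/out [[108.6, 0.1], [119.5, 0.2], [108.6, -49.8], [119.5, -48.3]]
tab in/out [[123.0, -80.3], [127.8, -79.4]]
```

>>> jog_arm --deltas '[{"x":0,"y":2.5,"z":0,"twist":0,"fingers":1},{"x":0,"y":5,"z":0,"twist":0,"fingers":1},{"x":-0.5,"y":7.5,"z":0,"twist":0,"fingers":1},{"x":-0.5,"y":9.5,"z":0,"twist":0,"fingers":1},{"x":-0.5,"y":11,"z":0,"twist":0,"fingers":1},{"x":-0.5,"y":11,"z":0,"twist":0,"fingers":1}]'

```text
time: 5.15
ee_pos: [0.5566, 0.0285, 0.0563]
tcp_rot: [-87.3, 89.9, -166.1]
wrist_force: [-2.4, -5.0, 2.6]
opening: 0.0852
```

```bash
python3 m.py 5
```

```text
t 5.25 tcp [0.5566 0.0285 0.0563] stand [[106.6   4.7]] yaz 11.29 F [-2.6 -4.6  2.2] op 0.0852
```

View pics/w5c.png

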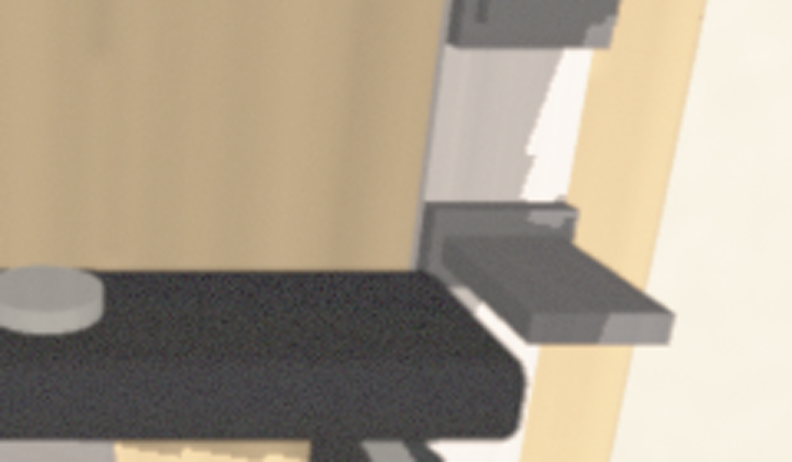

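View pics/s5c.png

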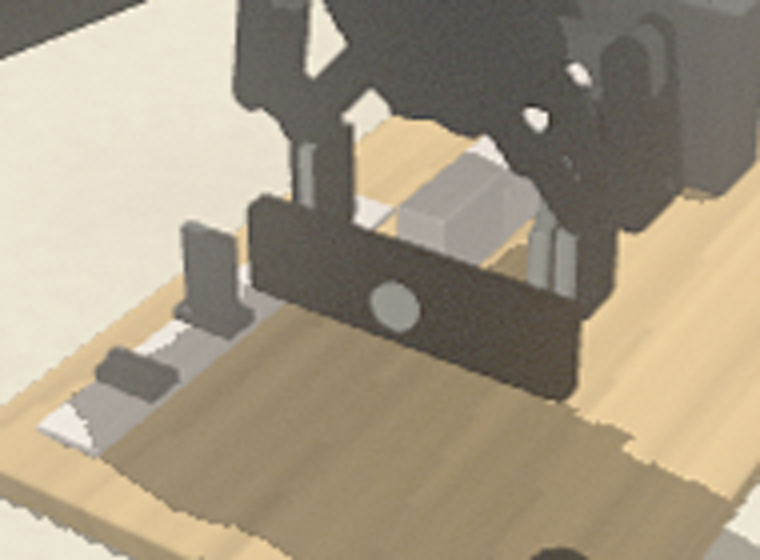

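```bash
python3 - <<'E'
from h import *
c=np.load("wrist5.npz"); f=lambda a:np.array([270,150])+np.array(a,float)/3.3-.5
print("bar in/out",st(ray(c,f([(50,439),(50,360),(450,439),(450,360)]),.07)).round(1).tolist())
print("tab in/out",st(ray(c,f([(600,345),(600,314)]),.051)).round(1).tolist())
s=np.load("side5.npz")
t=s["image"][200:285,200:310,::-1].astype(float); t=(255*(t/255)**.5).astype(np.uint8); cv2.imwrite("pics/s5d.png",cv2.resize(t,None,fx=7,fy=7,interpolation=cv2.INTER_CUBIC))
# overlay predicted lines in side view for bar mid x=b
E
```

```text
bar in/out [[119.2, -0.9], [130.1, -0.7], [119.2, -50.5], [130.1, -49.0]]
tab in/out [[122.7, -78.7], [127.5, -77.9]]
```

View pics/s5d.png

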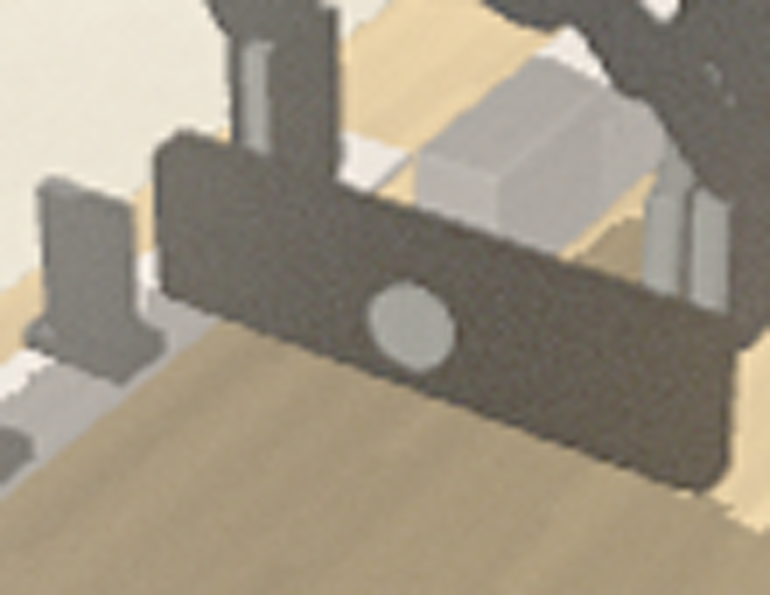

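```bash
python3 - <<'E'
from h import *
s=np.load("side5.npz"); f=lambda a:np.array([200,200])+np.array(a,float)/7-.5
print("bar out bottom",st(ray(s,f([(240,325),(440,398),(640,473)]),.036)).round(1).tolist())
print("bar out top",st(ray(s,f([(190,142),(360,195),(550,255)]),.070)).round(1).tolist())
print("tab front",st(ray(s,f([(43,186),(88,198),(132,210)]),.051)).round(1).tolist())
print("tab base front", st(ray(s,f([(30,342),(125,382)]),.012)).round(1).tolist())
# top camera now?
E
python3 -c "
from h import *
snap('6',('top',))
t=cv2.imread('pics/top6.png')[150:300,170:370].astype(float); t=(255*(t/255)**.5).astype(np.uint8)
cv2.imwrite('pics/t6c.png',cv2.resize(t,None,fx=4,fy=4,interpolation=cv2.INTER_CUBIC))"
```

```text
bar out bottom [[127.1, -40.0], [126.6, 4.2], [126.7, 46.1]]
bar out top [[123.2, -52.7], [121.5, -16.1], [119.9, 22.9]]
tab front [[126.7, -85.8], [125.5, -75.9], [124.4, -66.3]]
tab base front [[126.3, -92.4], [127.1, -68.3]]
t 5.3 tcp [0.5566 0.0284 0.0563] stand [[106.6   4.8]] yaz 11.29 F [-2.4 -5.6  1.3] op 0.0854
```

View pics/t6c.png

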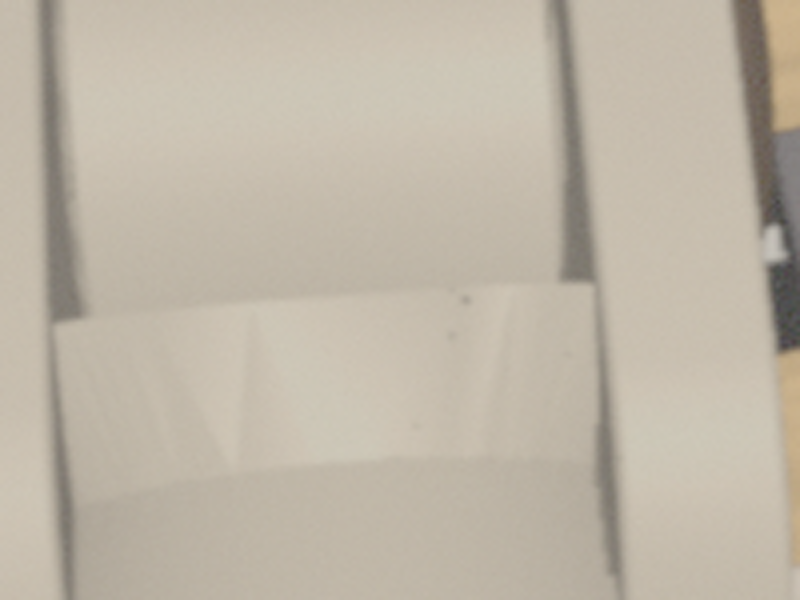

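>>> jog_arm --deltas '[{"x":0.5,"y":0.4,"z":0,"twist":0,"fingers":1},{"x":1.1,"y":0.8,"z":0,"twist":0,"fingers":1},{"x":1.1,"y":0.8,"z":0,"twist":0,"fingers":1},{"x":1.1,"y":0.8,"z":0,"twist":0,"fingers":1}]'

```text
time: 5.7
ee_pos: [0.5571, 0.0289, 0.056]
tcp_rot: [-85.5, 89.8, -164.3]
wrist_force: [-1.6, -4.7, 1.9]
opening: 0.0852
```

```bash
python3 m.py 7; python3 - <<'E'
from h import *
c=np.load("wrist7.npz"); g=c["image"].astype(float).mean(2)
for u,n in ((360,"bar"),(456,"tab"),(460,"tab"),(464,"tab")):
    col=g[225:290,u-2:u+3].mean(1); print(n,u,[(225+i,int(v)) for i,v in enumerate(col)])
E
```

```text
t 5.8 tcp [0.5571 0.0289 0.056 ] stand [[107.    4.2]] yaz 11.28 F [-1.9 -5.7  1.7] op 0.0853
bar 360 [(225, 109), (226, 110), (227, 110), (228, 110), (229, 109), (230, 108), (231, 96), (232, 37), (233, 15), (234, 14), (235, 16), (236, 15), (237, 15), (238, 14), (239, 15), (240, 13), (241, 14), (242, 15), (243, 15), (244, 15), (245, 15), (246, 16), (247, 13), (248, 16), (249, 14), (250, 15), (251, 14), (252, 16), (253, 16), (254, 15), (255, 15), (256, 17), (257, 16), (258, 13), (259, 17), (260, 16), (261, 19), (262, 20), (263, 20), (264, 20), (265, 19), (266, 18), (267, 19), (268, 19), (269, 20), (270, 18), (271, 19), (272, 18), (273, 21), (274, 19), (275, 20), (276, 19), (277, 20), (278, 18), (279, 19), (280, 20), (281, 19), (282, 18), (283, 26), (284, 57), (285, 92), (286, 96), (287, 96), (288, 96), (289, 112)]
tab 456 [(225, 177), (226, 177), (227, 177), (228, 177), (229, 178), (230, 178), (231, 175), (232, 155), (233, 121), (234, 81), (235, 54), (236, 42), (237, 42), (238, 42), (239, 42), (240, 42), (241, 40), (242, 41), (243, 41), (244, 43), (245, 58), (246, 88), (247, 92), (248
[... 1337 characters left out ...]
, 184), (231, 185), (232, 186), (233, 187), (234, 190), (235, 191), (236, 193), (237, 185), (238, 160), (239, 123), (240, 80), (241, 50), (242, 42), (243, 42), (244, 43), (245, 59), (246, 90), (247, 93), (248, 93), (249, 93), (250, 93), (251, 93), (252, 93), (253, 93), (254, 99), (255, 145), (256, 222), (257, 227), (258, 228), (259, 228), (260, 227), (261, 227), (262, 227), (263, 226), (264, 226), (265, 226), (266, 226), (267, 226), (268, 227), (269, 227), (270, 228), (271, 228), (272, 227), (273, 227), (274, 228), (275, 227), (276, 227), (277, 227), (278, 227), (279, 227), (280, 226), (281, 226), (282, 227), (283, 227), (284, 226), (285, 227), (286, 227), (287, 226), (288, 226), (289, 226)]
```

View pics/w7c.png

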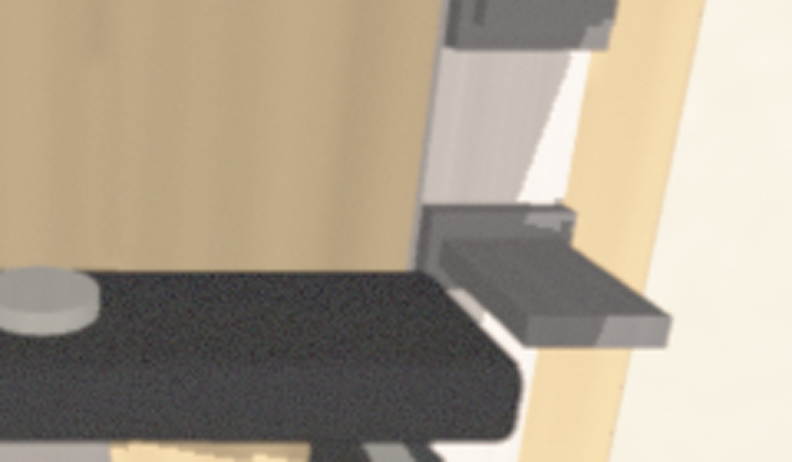

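```bash
python3 - <<'E'
from h import *
c=np.load("wrist7.npz")
print("bar in/out top",st(ray(c,[[360,284.0],[360,260.5]],.07)).round(1).tolist(),"out bottom",st(ray(c,[[360,231.7]],.036)).round(1).tolist())
print("tab in/out",st(ray(c,[[460,255.4],[460,245.2]],.051)).round(1).tolist())
E
```

```text
bar in/out top [[119.0, -32.3], [129.7, -31.3]] out bottom [[128.1, -40.4]]
tab in/out [[122.5, -83.2], [127.7, -82.2]]
```

```bash
python3 - <<'E'
from h import *
c=np.load("wrist3.npz"); f=lambda a:np.array([270,150])+np.array(a,float)/3.3-.5
print("w3 bottom out",st(ray(c,f([(300,241)]),.036)).round(1).tolist(),"top in",st(ray(c,f([(300,405)]),.07)).round(1).tolist())
c=np.load("wrist1.npz"); f=lambda a:np.array([195,120])+np.array(a,float)/3.6-.5
print("w1 bottom out",st(ray(c,f([(400,207)]),.036)).round(1).tolist(),"top in",st(ray(c,f([(400,287)]),.07)).round(1).tolist())
s=np.load("side7.npz"); g=s["image"].astype(float).mean(2)
def edge(u,v0,v1,sgn):
    col=cv2.GaussianBlur(g,(0,0),.7)[v0:v1,u]; d=np.diff(col)*sgn; i=int(np.argmax(d)); 
    a=d[max(i-2,0):i+3].clip(0); return v0+max(i-2,0)+(a*np.arange(len(a))).sum()/a.sum()+.5
for u in (240,245,250,255,265,275,285): print("bot",u,st(ray(s,[u,edge(u,238,290,1)],.036)).round(1).tolist())
for u in (226,228,230,250,254,260): print("top",u,st(ray(s,[u,edge(u,212,245,-1)],.07)).round(1).tolist())
for u in (207,209,211,213,215,217): print("tab",u,g[222:234,u].astype(int).tolist(),st(ray(s,[u,edge(u,220,236,-1)],.051)).round(1).tolist())
E
```

```text
w3 bottom out [[96.2, -38.6]] top in [[87.5, -30.4]]
w1 bottom out [[96.4, -19.8]] top in [[87.2, -16.9]]
bot 240 [[128.1, -29.3]]
bot 245 [[127.7, -21.7]]
bot 250 [[128.0, -13.8]]
bot 255 [[102.4, -23.0]]
bot 265 [[127.8, 8.9]]
bot 275 [[127.8, 23.7]]
bot 285 [[128.0, 38.4]]
top 226 [[120.3, -55.8]]
top 228 [[119.8, -53.0]]
top 230 [[119.3, -50.2]]
top 250 [[119.7, -18.7]]
top 254 [[119.4, -12.8]]
top 260 [[119.9, -3.5]]
tab 207 [199, 201, 207, 117, 86, 76, 68, 69, 65, 67, 64, 66] [[123.6, -85.9]]
tab 209 [201, 202, 206, 143, 95, 89, 71, 69, 67, 66, 68, 69] [[123.0, -83.0]]
tab 211 [200, 198, 200, 208, 144, 91, 64, 65, 64, 64, 66, 68] [[123.3, -79.4]]
tab 213 [198, 201, 201, 201, 211, 102, 61, 61, 68, 67, 64, 65] [[122.9, -76.3]]
tab 215 [201, 199, 199, 202, 204, 184, 87, 59, 63, 66, 64, 65] [[122.8, -73.1]]
tab 217 [200, 202, 199, 199, 202, 208, 132, 66, 57, 59, 60, 62] [[122.5, -70.0]]
```

>>> jog_arm --deltas '[{"x":0.1,"y":0.8,"z":0,"twist":0,"fingers":1},{"x":0.2,"y":1.7,"z":0,"twist":0,"fingers":1},{"x":0.2,"y":1.7,"z":0,"twist":0,"fingers":1},{"x":0.2,"y":1.7,"z":0,"twist":0,"fingers":1}]'

```text
time: 6.2
ee_pos: [0.5569, 0.0303, 0.0559]
tcp_rot: [-84.1, 89.7, -162.8]
wrist_force: [-1.9, -5.5, 2.6]
opening: 0.0855
```

```bash
cat > chk.py <<'E'
import sys
from h import *
tag=sys.argv[1]
s=np.load(f"side{tag}.npz"); g=s["image"].astype(float).mean(2); G=cv2.GaussianBlur(g,(0,0),.7)
def edge(G,u,v0,v1,sgn):
    d=np.diff(G[v0:v1,u])*sgn; i=int(np.argmax(d)); a=d[max(i-2,0):i+3].clip(0)
    return v0+max(i-2,0)+(a*np.arange(len(a))).sum()/a.sum()+.5
md=np.median
b=md([st(ray(s,[u,edge(G,u,240,292,1)],.036))[0,0] for u in (235,240,245,270,275,280,285)])
t=md([st(ray(s,[u,edge(G,u,212,245,-1)],.07))[0,0] for u in (226,228,230,250,254,258)])
k=md([st(ray(s,[u,edge(G,u,220,236,-1)],.051))[0,0] for u in (207,209,211,213,215,217)])
print("side bar out-bot",b.round(2),"in-top",t.round(2),"mid",((b+t)/2).round(2),"tab",(k+2.5).round(2))
c=np.load(f"wrist{tag}.npz"); G=cv2.GaussianBlur(c["image"].astype(float).mean(2),(0,0),.7)
b=md([st(ray(c,[u,edge(G,u,222,250,-1)],.036))[0,0] for u in range(330,370,5)])
t=md([st(ray(c,[u,edge(G,u,270,296,1)],.07))[0,0] for u in range(315,360,5)])
k=md([st(ray(c,[u,edge(G,u,249,268,1)],.051))[0,0] for u in range(448,466,3)])
print("wrist out-bot",b.round(2),"in-top",t.round(2),"mid",((b+t)/2).round(2),"tab",(k+2.5).round(2))
E
python3 m.py 8; python3 chk.py 7; python3 chk.py 8
```

```text
t 6.3 tcp [0.5569 0.0303 0.0559] stand [[108.4   4.1]] yaz 11.27 F [-1.  -5.1  2.7] op 0.0852
side bar out-bot 127.78 in-top 119.75 mid 123.77 tab 125.45
wrist out-bot 128.19 in-top 118.83 mid 123.51 tab 125.15
side bar out-bot 129.27 in-top 121.26 mid 125.27 tab 125.43
wrist out-bot 129.67 in-top 120.15 mid 124.91 tab 125.13
```

View pics/w8c.png

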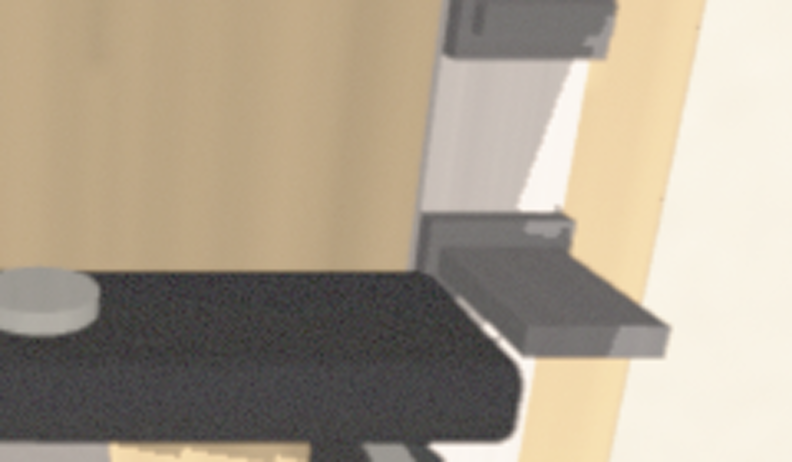

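>>> jog_arm --deltas '[{"x":0.4,"y":0.3,"z":0,"twist":0,"fingers":1},{"x":0.4,"y":0.3,"z":0,"twist":0,"fingers":0.8},{"x":0.4,"y":0.3,"z":0,"twist":0,"fingers":0.7},{"x":0.4,"y":0.3,"z":0,"twist":0,"fingers":0.6},{"x":0.4,"y":0.3,"z":0,"twist":0,"fingers":0.5},{"x":0.4,"y":0.3,"z":0,"twist":0,"fingers":0.4},{"x":0.4,"y":0.3,"z":0,"twist":0,"fingers":0.4}]' --grip_force 40

```text
time: 7.0
ee_pos: [0.5569, 0.0303, 0.0559]
tcp_rot: [-81.1, 89.7, -159.9]
wrist_force: [-1.2, -5.7, 2.8]
opening: 0.0345
```

```bash
python3 m.py 9;python3 chk.py 9
```

```text
t 7.1 tcp [0.557  0.0304 0.056 ] stand [[108.4   4. ]] yaz 11.27 F [-1.6 -6.6  4.1] op 0.0344
side bar out-bot 129.23 in-top 121.37 mid 125.3 tab 125.43
wrist out-bot 129.66 in-top 120.43 mid 125.04 tab 125.13
```

View pics/wrist9.png

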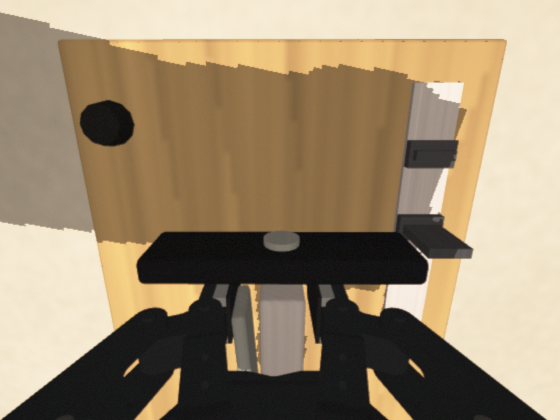

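>>> jog_arm --deltas '[{"x":0.2,"y":0.1,"z":0,"twist":0,"fingers":0.35},{"x":0.2,"y":0.1,"z":0,"twist":0,"fingers":0.3},{"x":0.2,"y":0.1,"z":0,"twist":0,"fingers":0.2},{"x":0.2,"y":0.1,"z":0,"twist":0,"fingers":0.1},{"x":0.2,"y":0.1,"z":0,"twist":0,"fingers":0},{"x":0.2,"y":0.1,"z":0,"twist":0,"fingers":0},{"x":0.2,"y":0.1,"z":0,"twist":0,"fingers":0},{"x":0.2,"y":0.1,"z":0,"twist":0,"fingers":0},{"x":0.2,"y":0.1,"z":0,"twist":0,"fingers":0}]' --grip_force 40

```text
time: 8.0
ee_pos: [0.5573, 0.0303, 0.056]
tcp_rot: [-77.2, 89.7, -155.9]
wrist_force: [1.2, -5.8, 1.6]
opening: 0.0239
```

```bash
python3 m.py 10;python3 chk.py 10
```

```text
t 8.1 tcp [0.5574 0.0304 0.0561] stand [[108.4   3.6]] yaz 11.25 F [ 1.5 -4.   2. ] op 0.0239
side bar out-bot 129.15 in-top 121.12 mid 125.14 tab 125.42
wrist out-bot 129.52 in-top 120.23 mid 124.88 tab 125.13
```

View pics/wrist10.png

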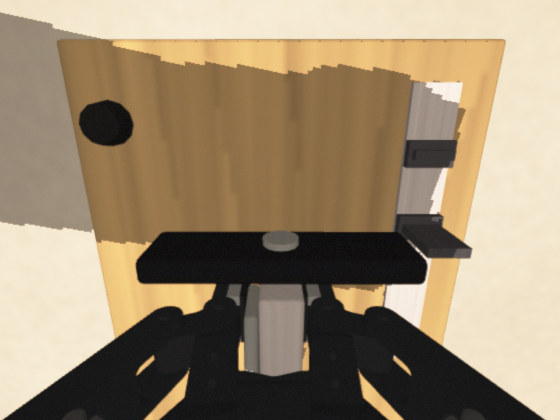

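View pics/s10c.png

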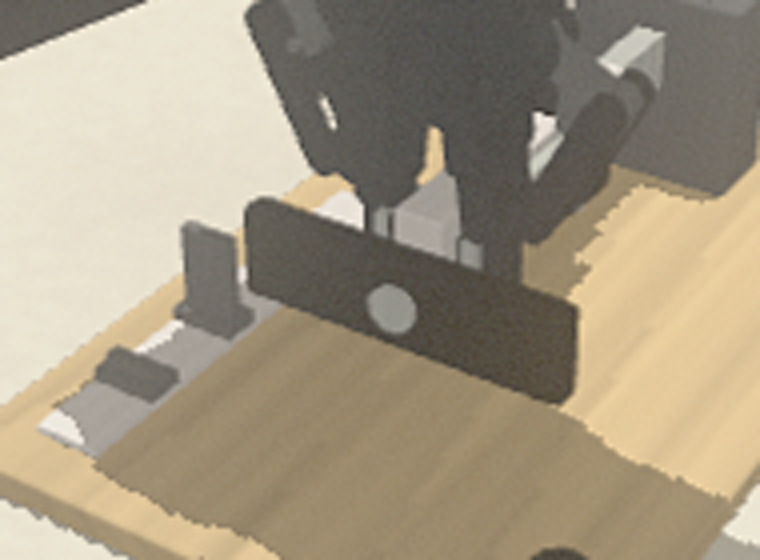

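>>> jog_arm --deltas '[{"x":0,"y":0.2,"z":0,"twist":0,"fingers":0},{"x":0,"y":0.2,"z":0,"twist":0,"fingers":0},{"x":0,"y":0.2,"z":0,"twist":0,"fingers":0},{"x":0,"y":0.2,"z":0,"twist":0,"fingers":0},{"x":0,"y":0.2,"z":0,"twist":0,"fingers":0}]' --grip_force 40

```text
time: 8.6
ee_pos: [0.5573, 0.0304, 0.056]
tcp_rot: [-75.7, 89.7, -154.4]
wrist_force: [0.2, -5.0, 1.5]
opening: 0.0239
```

```bash
python3 m.py 11;python3 chk.py 11
python3 -c "
import cv2
t=cv2.imread('pics/wrist11.png')[270:390,180:360]; cv2.imwrite('pics/w11d.png',cv2.resize(t,None,fx=4,fy=4,interpolation=cv2.INTER_CUBIC))"
```

```text
t 8.7 tcp [0.5573 0.0304 0.056 ] stand [[108.4   3.7]] yaz 11.24 F [-0.3 -5.   1.7] op 0.024
side bar out-bot 129.21 in-top 121.34 mid 125.27 tab 125.46
wrist out-bot 129.59 in-top 120.25 mid 124.92 tab 125.1
```

View pics/w11d.png

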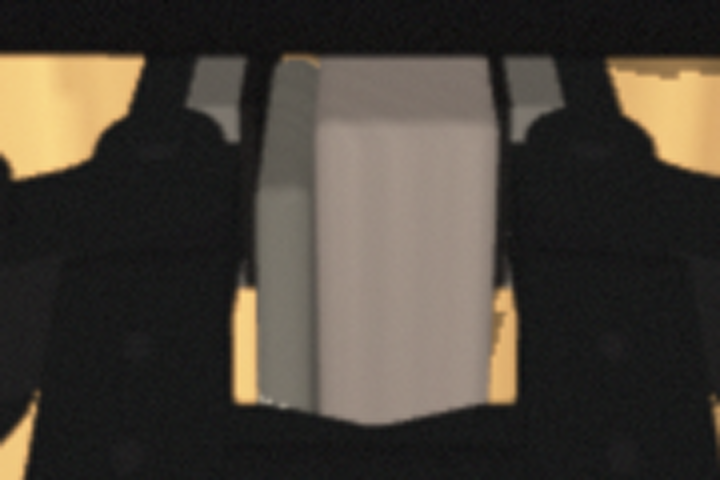

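The zoomed wrist view shows the lever lying parallel along the leg's side (columns 258–318). It is pinched with the leg (columns 318–498) between the two pads, right behind the crossbar. The hold is stable, so I'm handing in.

```bash
python3 -c "
from workcell import ticket
print(ticket.job_done())"
```

```text
the job is handed in; nothing more can be done
None
```

I drew the leg out about 33 mm by the inner face of its crossbar until it was level with the tall marker. I held it there against the spring and squeezed the cam lever shut. I handed the job in at about 8.7 s with the fingers still pinching leg and lever at a 40 N grip setting.

**Position:** In the last check, the crossbar's middle was about 0.2 mm short of the tall marker's middle in both views (side 125.3 vs 125.5 mm, wrist 124.9 vs 125.1 mm). Before, during and after the squeeze it stayed within 0.3 mm of the marker. The wrist force was a steady 5 N or so from the spring.

**Lever:** The picture shows it flat and parallel along the leg. The finger opening read 24.0 mm, against the 25.5 mm expected for leg and lever pinched together. I put the difference down to pad give or a reading offset, but did not confirm it.

**Checks that failed or disagreed:**
- My first wrist-only estimate, from the bar's top edges, put the bar 0.5–0.75 mm short. Averaging its top and bottom edges in both views gave about 1.6 mm short, so I corrected by that before closing.
- The top camera was blocked by the arm at the end, so it gave no final check.
- One move call was refused because its rows left out the twist value. The arm did not move, and I sent it again.

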